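# Lay the lens case down and shut the box

## Robot

A 7-joint arm with a two-finger parallel gripper is mounted at the origin on the work surface. World frame = base frame: x ahead of the robot, y to its left, z up, the work surface at z = 0. Lengths are in m, angles in rad, forces in N, time in s.
With the tool pointing down it reaches from about 0.4 to 0.85 m from the base axis. Payload 10.4 kg.
Tool frame: the origin (TCP) lies midway between the tips of the shut fingers; the grasp point (between the pads) lies r.grip_point_offset behind it (r.grip_point_offset is the distance from the TCP to the grasp point, in m); z points along the fingers, y is the line along which they close (so a half turn about z gives the same grasp; the last joint's range is limited). The gripper opens to 87 mm and grips with 3 to 60 N. Pads are 19 mm wide; open, the fingers measure 117 mm over their backs; the gripper's body (75 mm by 190 mm) begins 51 mm behind the grasp point.
Start: joints at [-1.31, 0.332, -0.065, 1.46, 0.022, 1.35, -0.088], TCP at [0.175, 0.6, 0.223] pointing down, gripper open.
Joint ranges: [-2.6, 2.6], [-0.5, 2.12], [-1.47, 1.34], [0.16, 2.42], [-1.27, 4.41], [0.06, 2.06], [-2.6, 2.6]. Speed limits (rad/s): [2.22, 2.22, 2.79, 2.79, 3.14, 3.14, 3.14].

## Interface

Orientations are given as a unit quaternion [x, y, z, w].
In Python, from bench import r gives the robot as it stands.
- The arm moves only by the tool play_rows, never from a script. Its arguments are lists of equal length, an entry for each row: "claw": the closure, from 0 (fully open) to 1 (shut); "delta_pos": the shift along the tool's x, y, z scaled (see below), a list of three; "delta_rot": the turn, a rotation vector about the tool's x, y, z scaled (see below), a list of three. A call has 1 to 8 rows; each row shifts and turns the commanded pose from where the row before left it, along the tool's axes as they then stand; what a row does not reach is not made up. The controller multiplies each number of a shift by 200 mm and each number of a turn by pi rad. A row lasts 1/10 s, in which the tool goes at most 50 mm and 8.59 degrees, less where a joint would pass 70% of its speed; a pose out of reach is approached as far as the arm can. A call with a number of a shift or a turn outside -1 to 1 is refused whole. A call with a gripper value outside its range is refused whole. The fingers move at their own pace and stop on an object; "squeeze" is the grip in N (left out, the last holds). Time passes only in rows, so rows that do not move let the fingers close. It gives the time, the measured TCP pose, the force, the opening and the grip force at its end, in the units of the state.
- r.read_state(): the state, without advancing time (a new reading comes with each control period).
- r.camera(name): name is "side" or "top"; returns a dict with "pixels" (480x640x3 uint8, red, green, blue), "camera_matrix" (3x3 intrinsics, pixels), "D" ([k1, k2, p1, p2, k3] as OpenCV has them; the pictures are not rectified), "cam_to_world" (4x4, takes a point from camera to world coordinates). Camera axes: x right, y up, looking along -z (the intrinsics and any distortion apply to the point x, -y, -z); pixel columns grow to the right and rows downward; lengths in m; the calibration is good to about 2 mm. A picture is of the moment at which its call begins. There is no depth.
- r.close_job(): hands the job in; it is judged then, once.
The state is a dict: "time": time; "joint_positions": joint angles; "joint_vel": joint speeds; "joint_torque": joint torques, N m; "ee_pos": TCP position; "eef_rot": TCP orientation; "ft_force": force on the tool from outside, world axes, zero at the start; "torque": the same for the moment, N m; "width": finger opening in m; "grip_force": force on a finger pad.
Only numpy, scipy, OpenCV 4.12 (cv2) and the standard library are available. Lean on these libraries where they do the work, as an engineer would, in place of code of your own. Each camera call takes 0.05 s, during which the arm holds its last target. There are 200 camera calls.

## Task

The white lens case has been left standing on its edge inside the open instrument box, so the box cannot be shut. With the fingertips only, push the case over so that it lies flat on the floor of the box (either broad face up), then push the hinged lid over until it is fully shut. Never pinch or lift the case, push gently without slamming the lid, leave the little dropper bottle standing in the box, and do not disturb the things around the box.

Things in the scene. Friction and masses are not known exactly. Their poses are not given: they have to be found in the camera images.
- box: Black open-topped instrument box with grey lined floor, fixed to the table. Outside 160 (its x) by 260 mm (its y), rim 55 mm above the table, walls 5 mm, floor inside 8 mm above the table. Origin: centre of its underside. Its x axis points to the hinge side, which faces the robot's right (world -y, within about 20 degrees); its y runs along the hinge, z up.
- lid (a joint): Angle of the box's lid in rad: 0 = fully shut, flat on the rim; it starts open at 1.75 to 1.95, standing up and leaning slightly outwards, away from the box (limit 2.0). The hinge is stiff: the lid stays at whatever angle it is left, and takes about 2 to 4 N at its free edge to swing.
- lid_hinge (a point): Middle of the lid's hinge line, at the box's rim (box x = +80 mm, y = 0, 55.5 mm above the table). The lid is a flat black plate, 160 mm from hinge line to free edge, 260 mm along the hinge, 8 mm thick; its inner face contains the hinge line. The two steel clasps on its free edge are look only.
- lid_edge (a point): Middle of the lid's free edge, on its outer face: 160 mm from the hinge line and 8 mm out from the inner face. With the lid open it is about 210 mm above the table.
- case: White rigid lens case, 100 (its x) by 32 thick (y) by 95 mm high (z), 0.2 kg, a grey ring on each broad face. Stands on edge in the box, z up, top 103 mm above the table, at either end of the box (about 75 mm from its middle), broad faces looking along the box's y within 9 degrees; can fall flat only towards the middle. Origin: centre of the face it stands on. Lying flat, its y is vertical.
- case_center (a point): Centre of the lens case, 47.5 mm along its z from its origin; lying flat on the box's floor it is 24 mm above the table.
- dropper: Small white-capped dropper bottle, 24 mm diameter, 44 mm high, standing on the box's floor at the far end of the box from the case. Origin: centre of its underside. It fits under the shut lid.
- drum: Black round drum, 102 mm diameter, 92 mm high, standing on the table to the robot's right of the box, beyond the lid. Bystander. Origin: centre of its underside.
- penlight: Aluminium penlight with a black head, about 135 mm long, 18 mm thick, lying on the table to the right of the box. Bystander. Origin: under the middle of its shaft; x along it.
- spray: Closed jar, 60 mm diameter, 120 mm high, standing on the table to the robot's left of the box. Bystander. Origin: centre of its underside.
Things that resemble listed ones, but are neither listed nor needed, are in the scene too. There is more than one size of the case; the job needs the middle-sized.

How it is judged:
By the outcome, as a careful person would: the job done as asked, in the order asked, and still so for the second after the job is handed in, with the robot touching nothing.
It also fails if it takes over 54 s, if anything falls off the work surface, if the arm or the gripper's body presses on something with over 40 N, if the wrist force passes 120 N, or if a joint passes its speed limit or range.

## Working session

There is one attempt and no reset: what is moved stays moved. The work goes in short steps, Python scripts to look and compute and a tool call to move; the robot and the scene stay as the last step left them, time stands still between calls to the robot, and variables do not carry over. Pictures are saved under pics/ and viewed, at most 10 in all, crops included, and the job is handed in when it is done.

Besides the shell and the picture viewer there is one more tool, called as name(argument=value, ...), one argument or row to a line, values as JSON. play_rows: Moves the arm, as the interface text tells. Shifts and turns lie within -1 to 1; 1 stands for 200 mm of shift or pi rad of turn. Its arguments: {"type":"object","properties":{"claw":{"type":"array"},"delta_pos":{"type":"array"},"delta_rot":{"type":"array"},"squeeze":{"type":"number"}},"required":["claw","delta_pos","delta_rot"]}

```bash
mkdir -p pics; cat > h.py <<'E'
import numpy as np, cv2
from bench import r
def shot(n):
    c=r.camera(n); cv2.imwrite(f'pics/{n}_%.2f.png'%r.read_state()['time'],c['pixels'][:,:,::-1]); return c
def ray(c,uv):
    p=cv2.undistortPoints(np.array([[uv]],float),np.array(c['camera_matrix']),np.array(c['D'])).ravel()
    T=np.array(c['cam_to_world']); d=T[:3,:3]@[p[0],-p[1],-1]; return T[:3,3],d
def onz(c,uv,z):
    o,d=ray(c,uv); return o+d*(z-o[2])/d[2]
def tri(c1,u1,c2,u2):
    o,d=ray(c1,u1);p,e=ray(c2,u2)
    s=np.linalg.lstsq(np.c_[d,-e],p-o,rcond=None)[0]; a=o+d*s[0];b=p+e*s[1]; return (a+b)/2,np.linalg.norm(a-b)
def proj(c,P):
    T=np.linalg.inv(c['cam_to_world']); q=(T@np.r_[P,1])[:3]*[1,-1,-1]
    return cv2.projectPoints(q.reshape(1,3),np.zeros(3),np.zeros(3),np.array(c['camera_matrix']),np.array(c['D']))[0].ravel()
E
python3 - <<'E'
from h import *
import pickle
d={n:shot(n) for n in('side','top')}; pickle.dump(d,open('c0.pkl','wb'))
for n in d: print(n,np.array(d[n]['cam_to_world']).round(3).tolist())
s=r.read_state(); print(s['time'],s['ee_pos'],s['eef_rot'],r.grip_point_offset)
E
ls pics
```

```text
side [[0.975, 0.168, -0.142, 0.405], [-0.22, 0.743, -0.632, -0.815], [-0.001, 0.648, 0.762, 1.085], [0.0, 0.0, 0.0, 1.0]]
top [[-0.017, 0.997, -0.078, 0.494], [-1.0, -0.016, 0.011, -0.001], [0.01, 0.078, 0.997, 1.41], [0.0, 0.0, 0.0, 1.0]]
0.1 [0.17492562 0.59965717 0.22181068] [ 1.41423192e-01  9.89949016e-01 -6.50815058e-04 -5.26428783e-05] 0.0187
side_0.05.png
top_0.10.png
```

View pics/side_0.05.png

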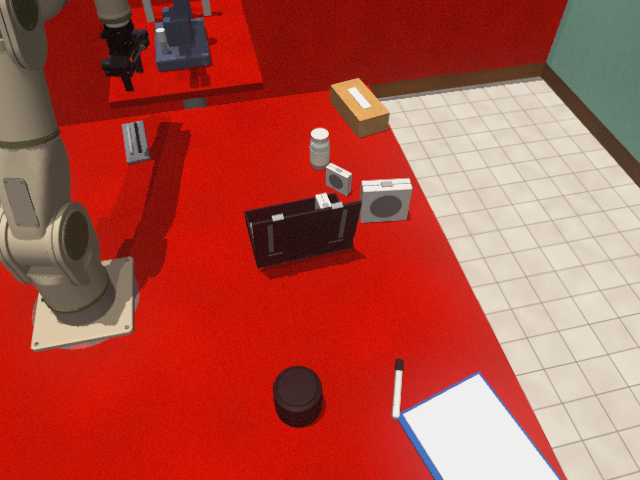

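View pics/top_0.10.png

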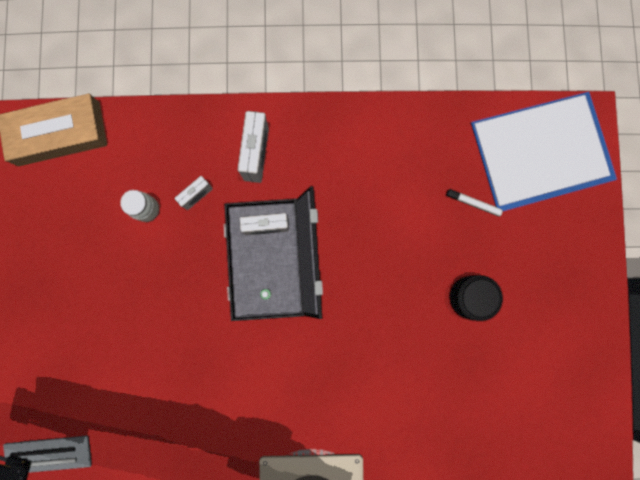

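Top view: the box is centred near (270,260). Case candidates are the one standing in the box (263,222), a large one outside (252,146) and a small one outside (192,191). I choose the in-box one. Its top leans along the far wall, and the dropper is at (265,294). In the side view the lid hides the box, and the case top shows at (322,201). Next is a close crop, then measurement.

```bash
python3 - <<'E'
from h import *
import pickle
d=pickle.load(open('c0.pkl','rb')); c=d['top']; im=c['pixels']
cr=im[180:330,210:340,::-1]; cv2.imwrite('pics/crop.png',cv2.resize(cr,None,fx=4,fy=4,interpolation=cv2.INTER_CUBIC)[:600])
# case top by white mask
hsv=cv2.cvtColor(im,cv2.COLOR_RGB2HSV); m=((hsv[...,1]<50)&(hsv[...,2]>150)).astype(np.uint8)
n,l,st,ce=cv2.connectedComponentsWithStats(m)
for i in range(1,n):
    if st[i,4]>30 and 120<ce[i][0]<340 and 100<ce[i][1]<330: 
        cnt=cv2.findContours((l==i).astype(np.uint8),0,2)[0][0]; b=cv2.boxPoints(cv2.minAreaRect(cnt))
        print(ce[i].round(1),st[i,4],b.round(1).tolist())
        if 210<ce[i][1]<235 and ce[i][0]>220: print([onz(c,p,.103).round(3).tolist() for p in b])
for P in [(226,203),(232,319)]: print('rim',onz(c,P,.055).round(4))
print('dropper',onz(c,(265,294),.052).round(4))
E
```

```text
[251. 142.] 1161 [[237.1999969482422, 170.60000610351562], [245.5, 110.4000015258789], [264.70001220703125, 113.0999984741211], [256.3999938964844, 173.3000030517578]]
[190.7 190.8] 380 [[174.0, 197.89999389648438], [200.89999389648438, 175.10000610351562], [207.89999389648438, 183.5], [181.0, 206.1999969482422]]
[132.5 202.1] 475 [[121.0, 190.0], [144.0, 190.0], [144.0, 214.0], [121.0, 214.0]]
[313.5 215.5] 71 [[311.0, 210.0], [317.0, 210.0], [317.0, 221.0], [311.0, 221.0]]
[[0.655, -0.01, 0.103], [0.654, -0.023, 0.103], [0.631, -0.023, 0.103], [0.631, -0.01, 0.103]]
[262.8 222. ] 685 [[238.8000030517578, 217.0], [285.3999938964844, 212.39999389648438], [286.8999938964844, 227.0], [240.3000030517578, 231.6999969482422]]
[[0.642, 0.143, 0.103], [0.65, 0.044, 0.103], [0.619, 0.041, 0.103], [0.611, 0.14, 0.103]]
[318.5 287.4] 73 [[315.0, 282.0], [321.0, 282.0], [321.0, 293.0], [315.0, 293.0]]
[264.4 294.1] 45 [[261.0, 291.0], [268.0, 291.0], [268.0, 297.0], [261.0, 297.0]]
rim [0.6791 0.1765 0.055 ]
rim [0.4246 0.1652 0.055 ]
dropper [0.4778 0.0928 0.052 ]
```

View pics/crop.png

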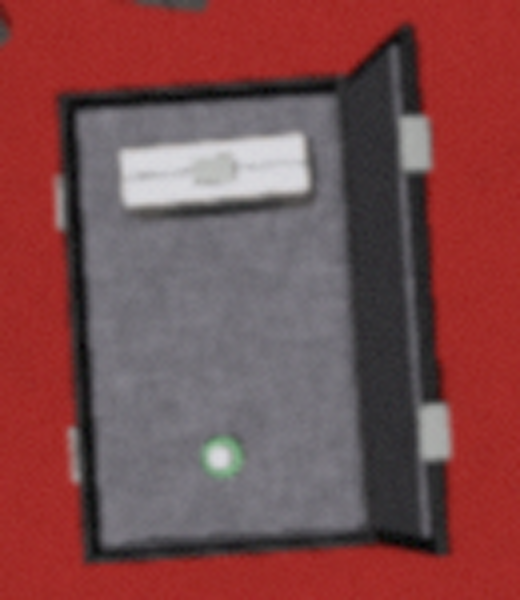

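The crop confirms the choice. The case top measures 100 x 32 mm, centred at about (0.631, 0.092), and it needs to fall toward -x. The bottle and lid are clear of that path. I'll shut the fingers, turn them along the box, and swing over beyond the case.

play_rows(
  claw=[1,1,1,1,1,1,1,1],
  delta_pos=[
    [0,0,-0.03],
    [0,0,-0.03],
    [0,0,-0.03],
    [0,0,-0.03],
    [0,0,-0.03],
    [0,0,0],
    [0,0,0],
    [0,0,0],
  ],
  delta_rot=[
    [0,0,0.0475],
    [0,0,0.0475],
    [0,0,0.0475],
    [0,0,0.0475],
    [0,0,0.0475],
    [0,0,0.0475],
    [0,0,0.0475],
    [0,0,0.0475],
  ],
)

```text
time: 0.9
ee_pos: [0.1749, 0.5998, 0.2521]
eef_rot: [0.676, 0.737, -0.0, 0.0]
ft_force: [-0.0, -0.6, 0.2]
width: 0.0309
grip_force: 0.0
```

play_rows(
  claw=[1,1,1,1,1,1,1,1],
  delta_pos=[
    [-0.17,0.145,0],
    [-0.17,0.145,0],
    [-0.17,0.145,0],
    [-0.17,0.145,0],
    [-0.17,0.145,0],
    [-0.17,0.145,0],
    [-0.17,0.145,0],
    [-0.17,0.145,0],
  ],
  delta_rot=[
    [0,0,0],
    [0,0,0],
    [0,0,0],
    [0,0,0],
    [0,0,0],
    [0,0,0],
    [0,0,0],
    [0,0,0],
  ],
)

```text
time: 1.7
ee_pos: [0.4322, 0.3492, 0.2524]
eef_rot: [0.673, 0.739, -0.0, -0.0]
ft_force: [0.5, 0.5, 0.4]
width: 0.0005
grip_force: 0.0
```

play_rows(
  claw=[1,1,1,1,1,1,1,1],
  delta_pos=[
    [-0.17,0.145,0],
    [-0.17,0.145,0],
    [-0.17,0.145,0],
    [-0.17,0.145,0],
    [-0.17,0.145,0],
    [-0.17,0.145,0],
    [-0.17,0.145,0],
    [0,0,0],
  ],
  delta_rot=[
    [0,0,0],
    [0,0,0],
    [0,0,0],
    [0,0,0],
    [0,0,0],
    [0,0,0],
    [0,0,0],
    [0,0,0],
  ],
)

```text
time: 2.5
ee_pos: [0.6582, 0.1255, 0.2513]
eef_rot: [0.676, 0.736, -0.002, 0.001]
ft_force: [-1.2, -0.3, -0.6]
width: 0.0003
grip_force: 0.0
```

```bash
cat > g.py <<'E'
import sys
from h import *
from scipy.spatial.transform import Rotation as R
s=r.read_state(); M=R.from_quat(s['eef_rot']).as_matrix()
print('t',s['time'],'tcp',np.round(s['ee_pos'],4),'F',np.round(s['ft_force'],1),'w',s['width']); print(M.round(3).tolist())
if len(sys.argv)>3: print('delta rows', (M.T@(np.array(list(map(float,sys.argv[1:4])))-s['ee_pos'])/.2).round(3))
E
python3 g.py 0.687 0.092 0.088
```

```text
t 2.5 tcp [0.6582 0.1255 0.2513] F [-1.2 -0.3 -0.6] w 0.00034877425056026193
[[-0.085, 0.996, -0.0], [0.996, 0.085, -0.004], [-0.004, -0.001, -1.0]]
delta rows [-0.176  0.13   0.817]
```

play_rows(
  claw=[1,1,1,1,1,1,1,1],
  delta_pos=[
    [-0.09,0.065,0],
    [-0.09,0.065,0],
    [0,0,0],
    [0,0,0.2],
    [0,0,0.2],
    [0,0,0.2],
    [0,0,0.2],
    [0,0,0],
  ],
  delta_rot=[
    [0,0,0],
    [0,0,0],
    [0,0,0],
    [0,0,0],
    [0,0,0],
    [0,0,0],
    [0,0,0],
    [0,0,0],
  ],
)

```text
time: 3.3
ee_pos: [0.6806, 0.1002, 0.0864]
eef_rot: [0.673, 0.74, -0.004, -0.003]
ft_force: [-1.1, 0.5, -0.2]
width: 0.0004
grip_force: 0.0
```

```bash
python3 g.py 0.664 0.092 0.090
```

```text
t 3.3 tcp [0.6806 0.1002 0.0864] F [-1.1  0.5 -0.2] w 0.00043689992958340285
[[-0.094, 0.996, -0.01], [0.996, 0.094, -0.001], [-0.001, -0.01, -1.0]]
delta rows [-0.033 -0.087 -0.017]
```

play_rows(
  claw=[1,1,1,1,1,1,1,1],
  delta_pos=[
    [-0.03,0,0],
    [0,-0.02,0],
    [0,-0.02,0],
    [0,-0.02,0],
    [0,-0.02,0],
    [0,-0.02,0],
    [0,-0.02,0],
    [0,-0.02,0],
  ],
  delta_rot=[
    [0,0,0],
    [0,0,0],
    [0,0,0],
    [0,0,0],
    [0,0,0],
    [0,0,0],
    [0,0,0],
    [0,0,0],
  ],
)

```text
time: 4.1
ee_pos: [0.6571, 0.0908, 0.0925]
eef_rot: [0.673, 0.739, 0.0, -0.0]
ft_force: [1.4, 0.3, -0.0]
width: 0.0002
grip_force: 0.5
```

play_rows(
  claw=[1,1,1,1,1,1],
  delta_pos=[
    [0,-0.015,0],
    [0,-0.015,0],
    [0,-0.015,0],
    [0,-0.015,0],
    [0,-0.015,0],
    [0,0,0],
  ],
  delta_rot=[
    [0,0,0],
    [0,0,0],
    [0,0,0],
    [0,0,0],
    [0,0,0],
    [0,0,0],
  ],
)

```text
time: 4.7
ee_pos: [0.6421, 0.0893, 0.0925]
eef_rot: [0.673, 0.739, -0.0, -0.0]
ft_force: [1.1, -0.6, 0.1]
width: 0.0003
grip_force: 0.0
```

```bash
python3 - <<'E'
from h import *
c=shot('top'); s=r.read_state(); print(s['ee_pos'],s['ft_force'])
cv2.imwrite('pics/p1.png',cv2.resize(c['pixels'][180:330,180:360,::-1],None,fx=4,fy=4))
E
```

```text
[0.6423834  0.08936978 0.09251669] [-0.50933438  1.1125338  -0.3947713 ]
```

View pics/p1.png

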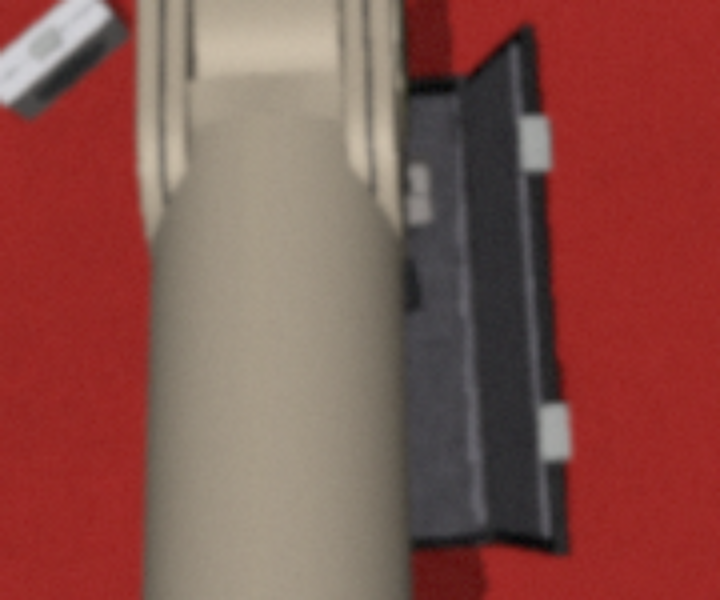

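The arm hides most of the case. Its visible end at crop (420,165–220) has moved about 18 mm towards the robot, so it is tilting. I'll continue slowly.

play_rows(
  claw=[1,1,1,1,1,1,1,1],
  delta_pos=[
    [0,-0.015,0],
    [0,-0.015,0],
    [0,-0.015,0],
    [0,-0.015,0],
    [0,-0.015,0],
    [0,-0.015,0],
    [0,0,0],
    [0,0,0],
  ],
  delta_rot=[
    [0,0,0],
    [0,0,0],
    [0,0,0],
    [0,0,0],
    [0,0,0],
    [0,0,0],
    [0,0,0],
    [0,0,0],
  ],
)

```text
time: 5.55
ee_pos: [0.6246, 0.0877, 0.0926]
eef_rot: [0.673, 0.739, 0.0, 0.0]
ft_force: [-0.0, 0.1, -0.6]
width: 0.0003
grip_force: 0.0
```

```bash
python3 - <<'E'
from h import *
c=shot('top'); d=shot('side'); s=r.read_state(); print(s['ee_pos'],s['ft_force'])
a=cv2.resize(c['pixels'][180:330,240:340],None,fx=4,fy=4); b=cv2.resize(d['pixels'][140:290,230:330],None,fx=4,fy=4)
cv2.imwrite('pics/p2.png',np.hstack([a,b])[:,:,::-1])
E
```

```text
[0.62471837 0.08766806 0.09254492] [ 0.28412051  0.24086605 -0.12822539]
```

View pics/p2.png

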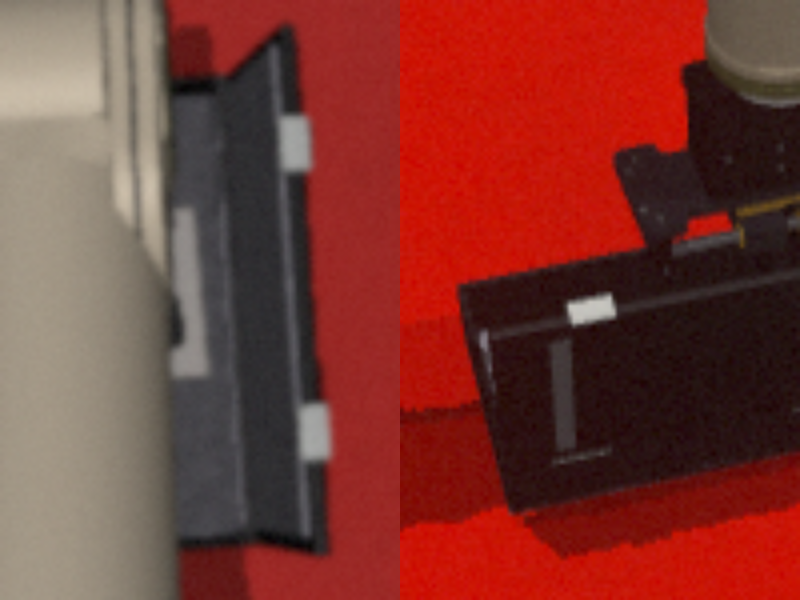

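The case now shows as a flat plate at crop (190,207–378), about 95 mm long, lying on the floor. I'll rise and cross over to the outside of the lid, then check.

play_rows(
  claw=[1,1,1,1,1,1,1,1],
  delta_pos=[
    [0,0,-0.2],
    [0,0,-0.25],
    [0,0,-0.25],
    [0,0,-0.25],
    [0,0,-0.1],
    [0,0,0],
    [-0.2,-0.08,0],
    [-0.23,-0.08,0],
  ],
  delta_rot=[
    [0,0,0],
    [0,0,0],
    [0,0,0],
    [0,0,0],
    [0,0,0],
    [0,0,0],
    [0,0,0],
    [0,0,0],
  ],
)

```text
time: 6.45
ee_pos: [0.6003, 0.0001, 0.301]
eef_rot: [0.672, 0.741, -0.001, -0.001]
ft_force: [1.1, -1.0, -0.0]
width: 0.0006
grip_force: 0.0
```

play_rows(
  claw=[1,1,1,1,1,1],
  delta_pos=[
    [-0.23,-0.08,0],
    [-0.23,-0.08,0],
    [-0.23,-0.08,0],
    [-0.2,0,0],
    [0,0,0],
    [0,0,0],
  ],
  delta_rot=[
    [0,0,0],
    [0,0,0],
    [0,0,0],
    [0,0,0],
    [0,0,0],
    [0,0,0],
  ],
)

```text
time: 7.05
ee_pos: [0.5691, -0.1834, 0.3014]
eef_rot: [0.674, 0.739, -0.0, -0.001]
ft_force: [-0.0, 1.1, 0.7]
width: 0.0004
grip_force: 0.0
```

```bash
python3 g.py 0.555 -0.11 0.17; python3 - <<'E'
from h import *
c=shot('top'); cv2.imwrite('pics/p3.png',cv2.resize(c['pixels'][180:330,200:400,::-1],None,fx=4,fy=4))
for u in [(319,215.5),(323,287.4)]: print('clasp z.21',onz(c,u,.21).round(3))
print('drum',onz(c,(477,298),.092).round(3))
E
```

```text
t 7.05 tcp [ 0.5691 -0.1834  0.3014] F [-0.   1.1  0.7] w 0.0004014305186136735
[[-0.091, 0.996, -0.002], [0.996, 0.091, 0.0], [0.0, -0.002, -1.0]]
delta rows [ 0.371 -0.036  0.657]
clasp z.21 [ 0.63  -0.025  0.21 ]
clasp z.21 [ 0.491 -0.03   0.21 ]
drum [ 0.461 -0.363  0.092]
```

View pics/p3.png

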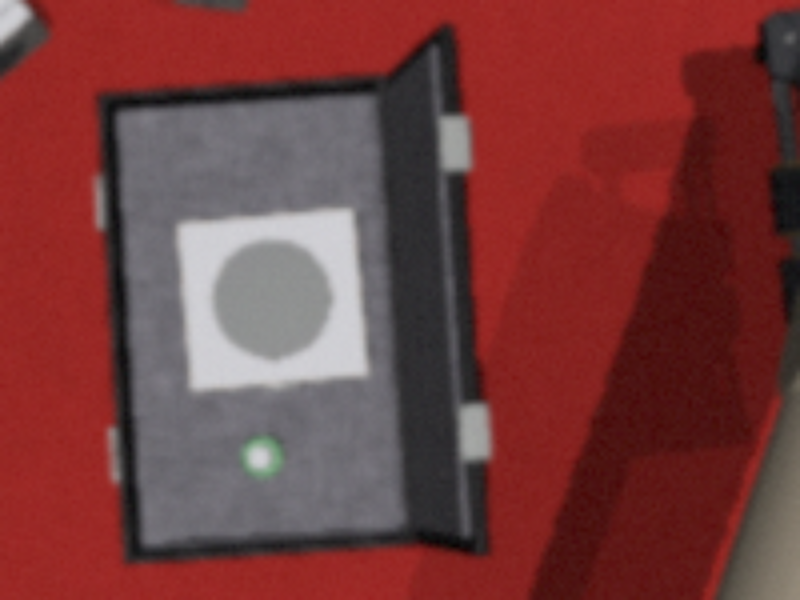

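The case lies flat with its ring up at crop (272,298), and the dropper stands at (262,457). The lid's outer edge is at y ≈ -0.028. I'll come down outside the lid and push it over along the arc.

play_rows(
  claw=[1,1,1,1,1,1,1,1],
  delta_pos=[
    [0,0,0.2],
    [0,0,0.22],
    [0,0,0.21],
    [0.14,0,0],
    [0.14,0,0],
    [0.14,0,0],
    [0.14,0,0],
    [0,0,0],
  ],
  delta_rot=[
    [0,0,0],
    [0,0,0],
    [0,0,0],
    [0,0,0],
    [0,0,0],
    [0,0,0],
    [0,0,0],
    [0,0,0],
  ],
)

```text
time: 7.9
ee_pos: [0.5591, -0.0643, 0.1758]
eef_rot: [0.67, 0.742, 0.001, -0.001]
ft_force: [1.1, -0.5, -0.6]
width: 0.0003
grip_force: 0.0
```

```bash
python3 g.py 0.557 -0.0065 0.175
```

```text
t 7.9 tcp [ 0.5591 -0.0643  0.1758] F [ 1.1 -0.5 -0.6] w 0.00027651828304793905
[[-0.102, 0.995, -0.001], [0.995, 0.102, 0.003], [0.003, -0.001, -1.0]]
delta rows [0.289 0.019 0.005]
```

play_rows(
  claw=[1,1,1,1,1,1,1,1],
  delta_pos=[
    [0.036,0.003,0],
    [0.036,0.003,0],
    [0.036,0.003,0],
    [0.036,0.003,0],
    [0.036,0.003,0],
    [0.036,0.003,0],
    [0.036,0.003,0],
    [0.036,0.003,0],
  ],
  delta_rot=[
    [0,0,0],
    [0,0,0],
    [0,0,0],
    [0,0,0],
    [0,0,0],
    [0,0,0],
    [0,0,0],
    [0,0,0],
  ],
)

```text
time: 8.7
ee_pos: [0.5586, -0.0131, 0.1766]
eef_rot: [0.674, 0.739, 0.0, 0.0]
ft_force: [0.0, -1.4, 1.7]
width: 0.0007
grip_force: 1.0
```

play_rows(
  claw=[1,1,1,1],
  delta_pos=[
    [0.04,0.004,-0.015],
    [0.04,0.004,-0.015],
    [0.04,0.004,-0.015],
    [0,0,0],
  ],
  delta_rot=[
    [0,0,0],
    [0,0,0],
    [0,0,0],
    [0,0,0],
  ],
)

```text
time: 9.1
ee_pos: [0.5589, 0.0126, 0.186]
eef_rot: [0.673, 0.74, 0.0, -0.0]
ft_force: [-0.4, 0.1, -0.3]
width: 0.0004
grip_force: 0.0
```

```bash
python3 g.py 0.557 0.0596 0.172
```

```text
t 9.1 tcp [0.5589 0.0126 0.186 ] F [-0.4  0.1 -0.3] w 0.00042462210255501617
[[-0.095, 0.995, 0.0], [0.995, 0.095, 0.001], [0.001, 0.001, -1.0]]
delta rows [0.235 0.013 0.07 ]
```

play_rows(
  claw=[1,1,1,1,1,1],
  delta_pos=[
    [0.04,0.003,0.005],
    [0.04,0.003,0.008],
    [0.04,0.003,0.01],
    [0.04,0.003,0.015],
    [0.04,0.003,0.015],
    [0.035,0.003,0.017],
  ],
  delta_rot=[
    [0,0,0],
    [0,0,0],
    [0,0,0],
    [0,0,0],
    [0,0,0],
    [0,0,0],
  ],
)

```text
time: 9.7
ee_pos: [0.5578, 0.0589, 0.1712]
eef_rot: [0.673, 0.739, 0.0, -0.0]
ft_force: [-1.3, -1.0, 2.2]
width: 0.0005
grip_force: 0.8
```

```bash
python3 g.py 0.557 0.096 0.145; python3 - <<'E'
from h import *
d=shot('side'); cv2.imwrite('pics/p4.png',cv2.resize(d['pixels'][120:300,220:430,::-1],None,fx=3,fy=3))
E
```

```text
t 9.7 tcp [0.5578 0.0589 0.1712] F [-1.3 -1.   2.2] w 0.0005017470181936186
[[-0.094, 0.996, -0.0], [0.996, 0.094, 0.0], [0.0, -0.0, -1.0]]
delta rows [0.185 0.013 0.131]
```

View pics/p4.png

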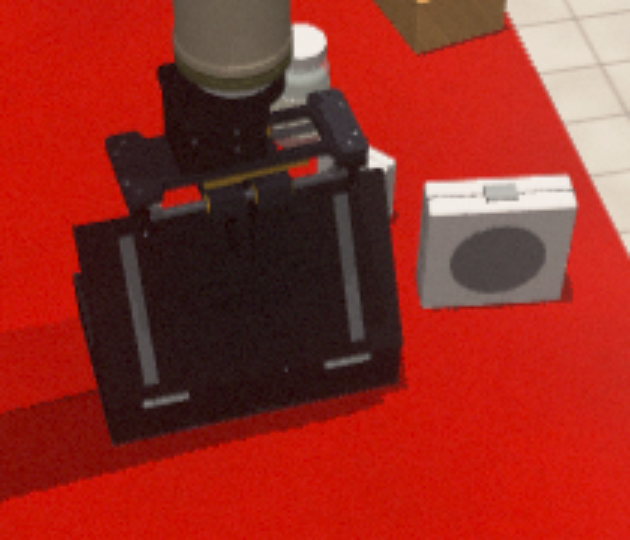

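The shut fingers at crop (235,220) are on the outer face, and the lid is well past vertical with its free edge near crop row 200. I'll continue down the arc.

play_rows(
  claw=[1,1,1,1,1],
  delta_pos=[
    [0.04,0.003,0.02],
    [0.04,0.003,0.024],
    [0.037,0.003,0.026],
    [0.035,0.003,0.03],
    [0.033,0.003,0.032],
  ],
  delta_rot=[
    [0,0,0],
    [0,0,0],
    [0,0,0],
    [0,0,0],
    [0,0,0],
  ],
)

```text
time: 10.25
ee_pos: [0.5573, 0.0958, 0.1445]
eef_rot: [0.673, 0.739, -0.0, -0.0]
ft_force: [-0.5, -1.4, 1.0]
width: 0.0004
grip_force: 0.7
```

play_rows(
  claw=[1,1,1,1,1,1],
  delta_pos=[
    [0.028,0.002,0.03],
    [0.025,0.002,0.03],
    [0.022,0.002,0.032],
    [0.02,0.002,0.032],
    [0.018,0.002,0.033],
    [0.014,0.001,0.033],
  ],
  delta_rot=[
    [0,0,0],
    [0,0,0],
    [0,0,0],
    [0,0,0],
    [0,0,0],
    [0,0,0],
  ],
)

```text
time: 10.85
ee_pos: [0.5574, 0.1209, 0.1066]
eef_rot: [0.673, 0.739, 0.0, 0.0]
ft_force: [-0.6, 0.5, 0.9]
width: 0.0007
grip_force: 0.5
```

```bash
python3 g.py 0.557 0.1315 0.0635
```

```text
t 10.85 tcp [0.5574 0.1209 0.1066] F [-0.6  0.5  0.9] w 0.000739030921841191
[[-0.093, 0.996, 0.0], [0.996, 0.093, 0.0], [0.0, 0.0, -1.0]]
delta rows [0.053 0.003 0.216]
```

play_rows(
  claw=[1,1,1,1,1,1,1,1],
  delta_pos=[
    [0.012,0.001,0.03],
    [0.01,0.001,0.03],
    [0.008,0.001,0.03],
    [0.006,0,0.03],
    [0.006,0,0.03],
    [0.005,0,0.025],
    [0.003,0,0.02],
    [0,0,0.01],
  ],
  delta_rot=[
    [0,0,0],
    [0,0,0],
    [0,0,0],
    [0,0,0],
    [0,0,0],
    [0,0,0],
    [0,0,0],
    [0,0,0],
  ],
)

```text
time: 11.65
ee_pos: [0.5568, 0.1305, 0.0657]
eef_rot: [0.673, 0.739, -0.0, -0.0]
ft_force: [0.3, 1.6, 1.4]
width: 0.0003
grip_force: 0.4
```

play_rows(
  claw=[1,1,1],
  delta_pos=[
    [0,0,0.01],
    [0,0,0.005],
    [0,0,0],
  ],
  delta_rot=[
    [0,0,0],
    [0,0,0],
    [0,0,0],
  ],
)

```text
time: 11.95
ee_pos: [0.5569, 0.1306, 0.0639]
eef_rot: [0.673, 0.739, 0.0, -0.0]
ft_force: [-4.4, 0.0, 9.1]
width: 0.0004
grip_force: 4.7
```

Force has risen above the hinge's drag at exactly the shut height. I'll give one small extra press, then retreat and look.

play_rows(
  claw=[1,1,1],
  delta_pos=[
    [0,0,0.006],
    [0,0,0.004],
    [0,0,0],
  ],
  delta_rot=[
    [0,0,0],
    [0,0,0],
    [0,0,0],
  ],
)

```text
time: 12.25
ee_pos: [0.557, 0.1306, 0.0637]
eef_rot: [0.674, 0.739, 0.0, -0.001]
ft_force: [-12.7, -2.8, 29.4]
width: 0.0005
grip_force: 14.6
```

play_rows(
  claw=[1,1,1,1,1,1,1,1],
  delta_pos=[
    [0,0,-0.05],
    [0,0,-0.2],
    [0,0,-0.25],
    [0,0,-0.25],
    [0,0,-0.25],
    [0.2,-0.1,0],
    [0.22,-0.1,0],
    [0.22,-0.1,0],
  ],
  delta_rot=[
    [0,0,0],
    [0,0,0],
    [0,0,0],
    [0,0,0],
    [0,0,0],
    [0,0,0],
    [0,0,0],
    [0,0,0],
  ],
)

```text
time: 13.05
ee_pos: [0.4845, 0.2534, 0.2618]
eef_rot: [0.674, 0.739, 0.001, 0.0]
ft_force: [0.7, 0.3, 0.1]
width: 0.0002
grip_force: 0.0
```

play_rows(
  claw=[1,1,1,1,1,1],
  delta_pos=[
    [0.22,-0.1,0],
    [0.22,-0.1,0],
    [0.22,-0.1,0],
    [0.2,-0.1,0],
    [0,0,0],
    [0,0,0],
  ],
  delta_rot=[
    [0,0,0],
    [0,0,0],
    [0,0,0],
    [0,0,0],
    [0,0,0],
    [0,0,0],
  ],
)

```text
time: 13.65
ee_pos: [0.389, 0.4168, 0.2609]
eef_rot: [0.673, 0.74, -0.0, 0.0]
ft_force: [-0.2, -0.2, -0.3]
width: 0.0001
grip_force: 0.0
```

```bash
python3 - <<'E'
from h import *
c=shot('top'); d=shot('side')
a=cv2.resize(c['pixels'][80:330,100:350],(400,400)); b=cv2.resize(d['pixels'][120:320,220:420],(400,400))
cv2.imwrite('pics/p5.png',np.hstack([a,b])[:,:,::-1])
g=lambda p:None
B=np.array([.5555,.091]);ex=np.array([.045,-.999]);ey=np.array([.999,.045])
for n,k in(('top',c),('side',d)):
    print(n,'expected shut corners',[proj(k,np.r_[B+sx*.08*ex+sy*.13*ey,.0635]).round(1).tolist() for sx in(-1,1) for sy in(-1,1)])
    m=cv2.cvtColor(k['pixels'],cv2.COLOR_RGB2HSV)[...,2]<75
    n2,l,st,ce=cv2.connectedComponentsWithStats(m.astype(np.uint8))
    u=proj(k,np.r_[B,.0635]).astype(int); i=l[u[1],u[0]]; print('dark',st[i].tolist())
E
```

```text
top expected shut corners [[231.6, 320.4], [225.4, 201.3], [305.4, 315.9], [298.2, 196.8]]
dark [225, 199, 79, 122, 7509]
side expected shut corners [[243.5, 209.8], [336.1, 191.7], [254.7, 254.8], [353.8, 233.9]]
dark [244, 192, 109, 76, 5365]
```

View pics/p5.png

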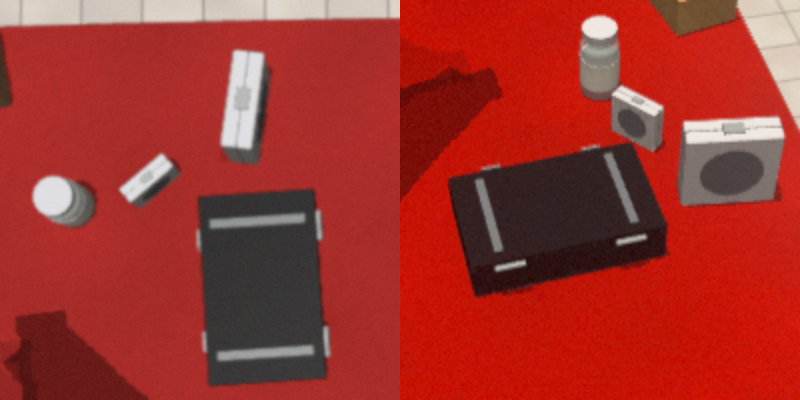

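The lid is flat on the box in both views, with its outline at top-view (225–304, 199–321) where the shut outline should be. The jar and both decoy cases in view stand where they were, and the arm is clear. Handing in.

```bash
python3 -c "
from bench import r
print(r.close_job())"
```

```text
the job is handed in; nothing more can be done
None
```

I pushed the lens case flat onto the floor of the box, pressed the lid fully shut, and handed the job in at about 14 s; just before the lid closed the dropper was still standing, and nothing else around the box was touched.

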